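# Tag the softest spring mount

### The arm

A 6-joint arm with a two-finger parallel gripper is mounted at the origin on a cart in front of the work surface, level with it; the furniture and walls round the work are solid. World frame = base frame: x ahead of the robot, y to its left, z up, the work surface at z = 0. Lengths are in m, angles in rad, forces in N, time in s.
With the tool pointing down it reaches from about 0.35 to 0.775 m from the base axis. Payload 7.3 kg.
Tool frame: the origin (TCP) lies at the very end of the fingers, on their centre line; the grasp point (between the pads) lies 19 mm behind it (robot.hold_point_z is the distance from the TCP to the grasp point, in m); z points along the fingers, y is the direction in which the jaws open and shut (so a half turn about z gives the same grasp; the last joint's range is limited). The gripper opens to 92 mm and grips with 3 to 60 N. Pads are 19 mm wide; open, the fingers measure 130 mm over their backs; the gripper's body (75 mm by 190 mm) begins 47 mm behind the grasp point.
Start: joints at [1.203, 0.342, 1.524, -0, 1.275, -0.146], TCP at [0.115, 0.512, 0.227] pointing down, gripper open.
Joint ranges: [-2.53, 2.53], [-0.77, 2.02], [0.04, 2.7], [-1, 4.14], [0.28, 2.66], [-3.11, 3.11]. Speed limits (rad/s): [2.57, 2.57, 3.14, 3.14, 3.14, 3.14].

### API

Orientations are given as [roll, pitch, yaw] about the fixed x, y, z axes, in that order (R = Rz(yaw) Ry(pitch) Rx(roll)).
In Python, from cell import monitor, viewer, robot gives the robot as it stands.
- The arm moves only by the tool move_arm, never from a script. Its argument "deltas" is a list of rows, each an object of numbers: "x", "y", "z": the shift along the tool's x, y, z in m; "wx", "wy", "wz": the turn, a rotation vector about the tool's x, y, z in degrees; "hand": the opening, from 0 (shut) to 1 (fully open). In form: [{"x": .., "y": .., "z": .., "wx": .., "wy": .., "wz": .., "hand": ..}, ...]. A call has 1 to 8 rows; each row is the pose to reach, as a shift and turn from the pose commanded when the call began, along the tool's axes at that moment; what a row does not reach only later rows make up. A row lasts 1/8 s, in which the tool goes at most 62.5 mm and 10.7 degrees, less where a joint would pass 70% of its speed; a pose out of reach is approached as far as the arm can. A call with a gripper value outside its range is refused whole. The fingers move at their own pace and stop on an object; "grip_force" is the grip in N (left out, the last holds). Time passes only in rows, so rows that repeat a pose let the fingers close. It gives the time, the measured TCP pose, the force and the opening at its end, in the units of the state.
- monitor.observe(): the state, without advancing time (a new reading comes with each control period).
- viewer.read_camera(name): name is "scene" or "top"; returns the picture (480x640x3 uint8, red, green, blue); there is no depth.
- viewer.camera_params(name): a dict with "camera_matrix" (3x3 intrinsics, pixels), "k1" (the pictures are not rectified: a ray, as slopes to the right and down, at radius r is drawn at 1 + k1 r^2 times it, then the intrinsics apply), "R" (3x3) and "t" (3): a world point X has camera coordinates R X + t. Camera axes: x right, y down, z forward; pixel columns grow to the right and rows downward; lengths in m; the calibration is good to about 2 mm. A picture is of the moment at which its call begins. camera_params takes no time and is no camera call.
- robot.hand_in(): hands the job in, once; it reports no verdict.
The state is a dict: "time": time; "qpos": joint angles; "qvel": joint speeds; "joint_efforts": joint torques, N m; "tool_pos": TCP position; "tool_rot": TCP orientation; "contact_force": force on the tool from outside, world axes, zero at the start; "torque": the same for the moment, N m; "opening": finger opening in m.
Only numpy, scipy, OpenCV 4.12 (cv2) and the standard library are available. Lean on these libraries where they do the work, as an engineer would, in place of code of your own. Each camera call takes 0.05 s, during which the arm holds its last target. There are 200 camera calls.

### The job

Three spring mounts stand in a row on the strip; they look alike, but one has a softer spring than the others. Press the round pads one at a time, from the robot's left to its right, each about 5 mm down and then let go, to find the one that gives most easily; then push the tag in front of that softest pad fully down and leave the other two tags up. Everything is done by pressing with the fingertips: leave the loose ring, bar and bush where they lie, and finish clear of everything.

Things in the scene. Friction and masses are not known exactly. Their poses are not given: they have to be found in the camera images.
- strip: flat aluminium strip screwed to the bench, 150 x 370 x 10 mm, that carries three mounts in a row; origin at the centre of its underside; its y axis runs along the row towards the robot's left (its yaw stays within 0.3 rad of the robot's), its x axis points away from the robot. The mounts sit about 118 mm apart (each shifted up to 5 mm) and are parallel to the strip
- pad_a_top (a point): centre of the top face of one mount's round spring-mounted pad (black rubber top, 44 mm across, 60 mm above the bench when free, with a coil spring under it). The three mounts look exactly alike and change places from run to run, so neither look nor place tells the springs apart
- pad_a (a joint): how far that pad is pressed straight down: 0 free (to within 1 mm), 0.012 m fully down; it springs back when let go. The force grows evenly with depth; at 5 mm it is about 1.5 N for the softest of the three pads, 3.8 N for the middling one and 8 N for the stiffest
- pad_b_top (a point): centre of the top face of one mount's round spring-mounted pad (black rubber top, 44 mm across, 60 mm above the bench when free, with a coil spring under it). The three mounts look exactly alike and change places from run to run, so neither look nor place tells the springs apart
- pad_b (a joint): how far that pad is pressed straight down: 0 free (to within 1 mm), 0.012 m fully down; it springs back when let go. The force grows evenly with depth; at 5 mm it is about 1.5 N for the softest of the three pads, 3.8 N for the middling one and 8 N for the stiffest
- pad_c_top (a point): centre of the top face of one mount's round spring-mounted pad (black rubber top, 44 mm across, 60 mm above the bench when free, with a coil spring under it). The three mounts look exactly alike and change places from run to run, so neither look nor place tells the springs apart
- pad_c (a joint): how far that pad is pressed straight down: 0 free (to within 1 mm), 0.012 m fully down; it springs back when let go. The force grows evenly with depth; at 5 mm it is about 1.5 N for the softest of the three pads, 3.8 N for the middling one and 8 N for the stiffest
- tag_a_top (a point): centre of the flat steel top (18 x 34 mm, long side along the row) of the push-down tag of the mount with pad_a, 64 mm in front of that pad on the robot's side; 54 mm above the bench when up, 40 mm when fully down on its guide block (44 mm wide along the row)
- tag_a (a joint): how far that tag is pushed straight down: 0 up (as all three start), 0.014 m fully down; about 2 N moves it and it stays where it is left
- tag_b_top (a point): centre of the flat steel top (18 x 34 mm, long side along the row) of the push-down tag of the mount with pad_b, 64 mm in front of that pad on the robot's side; 54 mm above the bench when up, 40 mm when fully down on its guide block (44 mm wide along the row)
- tag_b (a joint): how far that tag is pushed straight down: 0 up (as all three start), 0.014 m fully down; about 2 N moves it and it stays where it is left
- tag_c_top (a point): centre of the flat steel top (18 x 34 mm, long side along the row) of the push-down tag of the mount with pad_c, 64 mm in front of that pad on the robot's side; 54 mm above the bench when up, 40 mm when fully down on its guide block (44 mm wide along the row)
- tag_c (a joint): how far that tag is pushed straight down: 0 up (as all three start), 0.014 m fully down; about 2 N moves it and it stays where it is left
- ring: loose steel ring, 52 mm across and 14 mm high, lying in front of the strip; origin at its underside; a bystander
- bar: loose steel hexagon bar, 100 mm long and 19 mm high, lying in front of the strip; origin at its underside; a bystander
- bush: loose flanged brass bush, 48 mm across and 30 mm high, standing behind the strip; origin at its underside; a bystander

How it is judged:
On the way, in this order (a step that is already met when the one before it is completed fails the run):
1. the left pad alone is pressed at least 3 mm down (((y of pad_a_top in the frame of strip above 0.06 m and value of joint pad_a above 0.003 m and value of joint each of pad_b, pad_c below 0.0015 m) or (y of pad_b_top in the frame of strip above 0.06 m and value of joint pad_b above 0.003 m and value of joint each of pad_a, pad_c below 0.0015 m) or (y of pad_c_top in the frame of strip above 0.06 m and value of joint pad_c above 0.003 m and value of joint each of pad_a, pad_b below 0.0015 m)) and value of joint each of tag_a, tag_b, tag_c below 0.006 m), for 0.1 s.
2. the middle pad alone is pressed at least 3 mm down (((y of pad_a_top in the frame of strip between -0.06 and 0.06 m and value of joint pad_a above 0.003 m and value of joint each of pad_b, pad_c below 0.0015 m) or (y of pad_b_top in the frame of strip between -0.06 and 0.06 m and value of joint pad_b above 0.003 m and value of joint each of pad_a, pad_c below 0.0015 m) or (y of pad_c_top in the frame of strip between -0.06 and 0.06 m and value of joint pad_c above 0.003 m and value of joint each of pad_a, pad_b below 0.0015 m)) and value of joint each of tag_a, tag_b, tag_c below 0.006 m), for 0.1 s.
3. the right pad alone is pressed at least 3 mm down (((y of pad_a_top in the frame of strip below -0.06 m and value of joint pad_a above 0.003 m and value of joint each of pad_b, pad_c below 0.0015 m) or (y of pad_b_top in the frame of strip below -0.06 m and value of joint pad_b above 0.003 m and value of joint each of pad_a, pad_c below 0.0015 m) or (y of pad_c_top in the frame of strip below -0.06 m and value of joint pad_c above 0.003 m and value of joint each of pad_a, pad_b below 0.0015 m)) and value of joint each of tag_a, tag_b, tag_c below 0.006 m), for 0.1 s.
4. the tag of the softest pad is pushed down (((value of joint pad_a between 0.0004 and 0.0015 m and value of joint tag_a above 0.011 m and value of joint each of pad_b, pad_c below 0.0004 m and value of joint each of tag_b, tag_c below 0.003 m) or (value of joint pad_b between 0.0004 and 0.0015 m and value of joint tag_b above 0.011 m and value of joint each of pad_a, pad_c below 0.0004 m and value of joint each of tag_a, tag_c below 0.003 m) or (value of joint pad_c between 0.0004 and 0.0015 m and value of joint tag_c above 0.011 m and value of joint each of pad_a, pad_b below 0.0004 m and value of joint each of tag_a, tag_b below 0.003 m))), for 0.1 s.
At the end, for the whole second after the job is handed in: The softest pad's tag is down by at least 11 of its 14 mm, the other two tags are up (pushed less than 3 mm) and all three pads are free (less than 1.5 mm down). The rules know the softest pad by its sag: free, it rests 0.6 mm down under its own weight, the others 0.2 mm (((value of joint pad_a between 0.0004 and 0.0015 m and value of joint tag_a above 0.011 m and value of joint each of pad_b, pad_c below 0.0004 m and value of joint each of tag_b, tag_c below 0.003 m) or (value of joint pad_b between 0.0004 and 0.0015 m and value of joint tag_b above 0.011 m and value of joint each of pad_a, pad_c below 0.0004 m and value of joint each of tag_a, tag_c below 0.003 m) or (value of joint pad_c between 0.0004 and 0.0015 m and value of joint tag_c above 0.011 m and value of joint each of pad_a, pad_b below 0.0004 m and value of joint each of tag_a, tag_b below 0.003 m))); the robot touches nothing.
It fails at once if the tag of a stiffer pad is pushed down ((value of joint tag_a above 0.006 m and value of joint pad_a below 0.0004 m) or (value of joint tag_b above 0.006 m and value of joint pad_b below 0.0004 m) or (value of joint tag_c above 0.006 m and value of joint pad_c below 0.0004 m)).
It fails at once if the ring, bar or bush is lifted, carried or pushed more than 20 mm (distance of any of ring, bar, bush from where it was at the start of the episode above 0.02 m).
It also fails if it takes over 48 s, if anything falls off the work surface, if the arm or the gripper's body presses on something with over 40 N, if the wrist force passes 120 N, or if a joint passes its speed limit or range.

## Working session

There is one attempt and no reset: what is moved stays moved. The work goes in short steps, Python scripts to look and compute and a tool call to move; the robot and the scene stay as the last step left them, time stands still between calls to the robot, and variables do not carry over. Pictures are saved under pics/ and viewed, about 8 in all and at most 12, crops included, and the job is handed in when it is done.

Besides the shell and the picture viewer there is one more tool, called after "Call:" by a JSON object that holds its "name" and its "arguments", one argument or row to a line. move_arm: Moves the arm, as the interface text tells. Its arguments: {"type":"object","properties":{"deltas":{"type":"array","items":{"type":"object","properties":{"x":{"type":"number"},"y":{"type":"number"},"z":{"type":"number"},"wx":{"type":"number"},"wy":{"type":"number"},"wz":{"type":"number"},"hand":{"type":"number"}}}},"grip_force":{"type":"number"}},"required":["deltas"]}

```bash
mkdir -p pics; cat > h.py <<'E'
import numpy as np, cv2
from cell import monitor, viewer, robot
def px2w(cam,u,v,z):
    p=viewer.camera_params(cam);K=np.array(p["camera_matrix"]);R=np.array(p["R"]);t=np.array(p["t"])
    d=np.array([(u-K[0,2])/K[0,0],(v-K[1,2])/K[1,1]]);s=d.copy()
    for _ in range(20): s=d/(1+p["k1"]*(s@s))
    r=R.T@np.array([s[0],s[1],1]);c=-R.T@t
    return c+r*(z-c[2])/r[2]
def snap(cam,name):
    im=viewer.read_camera(cam);cv2.imwrite(f"pics/{name}.png",cv2.cvtColor(im,cv2.COLOR_RGB2BGR));return im
E
python3 - <<'E'
from h import *
snap("top","t0");snap("scene","s0");print(monitor.observe());print(viewer.camera_params("top"))
E
```

```text
{'time': 0.1, 'qpos': array([ 1.20301084e+00,  3.42652695e-01,  1.52490741e+00,  1.17269915e-05,
        1.27541802e+00, -1.46033477e-01]), 'qvel': array([ 0.00143765, -0.0015478 , -0.00186478, -0.00160578,  0.00076074,
       -0.00028879]), 'joint_efforts': array([ 2.30752157e-03, -4.32004309e+01, -2.44696265e+01,  7.20399851e-02,
        5.25735843e-02, -6.97128576e-05]), 'tool_pos': array([0.11532837, 0.51180504, 0.22611957]), 'tool_rot': array([-3.14022356e+00, -2.12702373e-04,  2.91983707e+00]), 'contact_force': array([-0.30340076, -0.08657757,  0.32702999]), 'torque': array([ 0.03306696,  0.04524839, -0.01002961]), 'opening': 0.09211007534731044}
{'camera_matrix': array([[558.29028775,   0.        , 318.31202664],
       [  0.        , 558.29028775, 238.15380989],
       [  0.        ,   0.        ,   1.        ]]), 'k1': -0.006838101187684502, 'R': array([[-0.02050568, -0.99976157, -0.0075047 ],
       [-0.98888285,  0.02138714, -0.14715058],
       [ 0.147276  ,  0.00440385, -0.98908563]]), 't': array([0.05219368, 0.58945819, 0.83059661])}
```

View pics/t0.png

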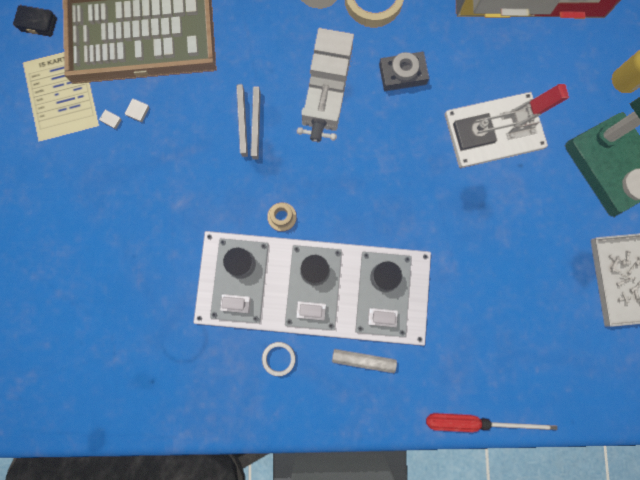

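View pics/s0.png

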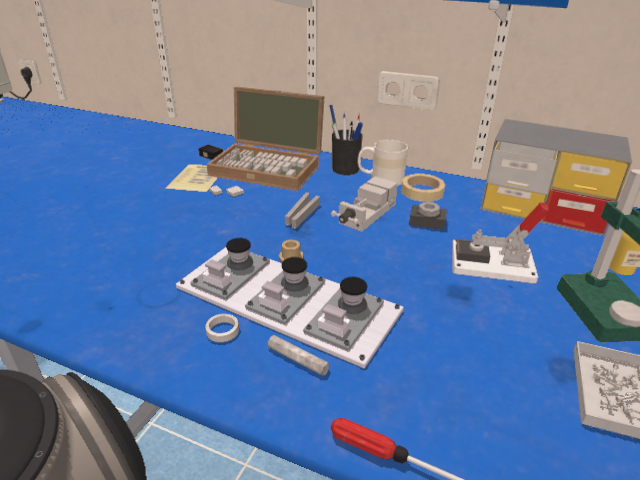

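```bash
cat > m.py <<'E'
from h import *
P=[(238,262),(315,270),(387,276)];T=[(235,303),(311,311),(382,318)]
for a,z in((P,.06),(T,.054)):
    for u,v in a: print(px2w("top",u,v,z).round(4))
E
python3 - <<'E'
exec(open('m.py').read())
im=cv2.imread("pics/t0.png");c=im[225:350,190:435];cv2.imwrite("pics/c0.png",cv2.resize(c,None,fx=3.2,fy=3.2,interpolation=cv2.INTER_CUBIC))
E
```

```text
[0.5538 0.1632 0.06  ]
[0.5391 0.0457 0.06  ]
[ 0.5276 -0.0635  0.06  ]
[0.4918 0.1687 0.054 ]
[0.4773 0.0531 0.054 ]
[ 0.4646 -0.0542  0.054 ]
```

View pics/c0.png

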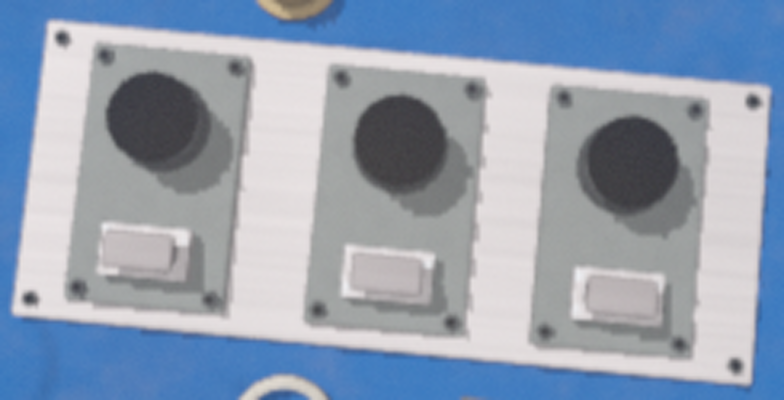

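```bash
cat >> h.py <<'E'
from scipy.spatial.transform import Rotation as Ro
P=[px2w("top",*p,.06) for p in((237.8,261.9),(315,269.1),(387.8,275.6))]
T=[px2w("top",*p,.054) for p in((233.4,303.8),(310.6,310.6),(384.4,318.1))]
def go(xyz,yaw=None):
    s=monitor.observe();R=Ro.from_euler('xyz',s['tool_rot']);d=R.inv().apply(np.array(xyz)-s['tool_pos'])
    print('delta mm',(d*1000).round(1),'pos',s['tool_pos'].round(4),'rot',s['tool_rot'].round(4),'F',s['contact_force'].round(2),'t',s['time'])
    if yaw is not None: print('rotvec deg',np.degrees((R.inv()*Ro.from_euler('xyz',[np.pi,0,yaw])).as_rotvec()).round(2))
E
python3 - <<'E'
from h import *
for a in P+T: print(a.round(4))
print([(T[i]-P[i]).round(4) for i in range(3)])
d=P[0]-P[2];yaw=-np.arctan2(d[0],d[1]);print(yaw)
go([*P[0][:2],.1],np.pi+yaw)
E
```

```text
[0.554  0.1635 0.06  ]
[0.5404 0.0457 0.06  ]
[ 0.5282 -0.0648  0.06  ]
[0.4906 0.1711 0.054 ]
[0.4779 0.0537 0.054 ]
[ 0.4644 -0.0578  0.054 ]
[array([-0.0633,  0.0076, -0.006 ]), array([-0.0625,  0.008 , -0.006 ]), array([-0.0638,  0.0069, -0.006 ])]
-0.11251306405770234
delta mm [-504.5 -243.1  126.3] pos [0.1153 0.5118 0.2261] rot [-3.1402e+00 -2.0000e-04  2.9198e+00] F [-0.3  -0.09  0.33] t 0.1
rotvec deg [-0.08 -0.02 -6.26]
```

Call:
{"name": "move_arm", "arguments": {
  "deltas": [
    {"x": -0.055,"y": -0.027,"z": 0.0,"wz": -1,"hand": 0},
    {"x": -0.11,"y": -0.053,"z": 0.0,"wz": -2,"hand": 0},
    {"x": -0.165,"y": -0.08,"z": 0.0,"wz": -3,"hand": 0},
    {"x": -0.22,"y": -0.106,"z": 0.0,"wz": -4,"hand": 0},
    {"x": -0.275,"y": -0.133,"z": 0.0,"wz": -5,"hand": 0},
    {"x": -0.33,"y": -0.159,"z": 0.02,"wz": -6.3,"hand": 0},
    {"x": -0.385,"y": -0.186,"z": 0.05,"wz": -6.3,"hand": 0},
    {"x": -0.44,"y": -0.212,"z": 0.08,"wz": -6.3,"hand": 0}
  ]
}}

```text
schema error: expected keys x, y, z, wx, wy, wz, hand
```

```bash
python3 -c "
from h import *
go([*P[0][:2],.066],np.pi-.1125);print(monitor.observe()['opening'])"
```

```text
delta mm [-504.5 -243.   160.3] pos [0.1153 0.5118 0.2261] rot [-3.1402e+00 -2.0000e-04  2.9198e+00] F [-0.3  -0.09  0.33] t 0.1
rotvec deg [-0.08 -0.02 -6.26]
0.09211007534731044
```

Call:
{"name": "move_arm", "arguments": {
  "deltas": [
    {"x": -0.055,"y": -0.027,"z": 0.0,"wx": 0,"wy": 0,"wz": -1,"hand": 0},
    {"x": -0.11,"y": -0.053,"z": 0.0,"wx": 0,"wy": 0,"wz": -2,"hand": 0},
    {"x": -0.165,"y": -0.08,"z": 0.0,"wx": 0,"wy": 0,"wz": -3,"hand": 0},
    {"x": -0.22,"y": -0.106,"z": 0.0,"wx": 0,"wy": 0,"wz": -4,"hand": 0},
    {"x": -0.275,"y": -0.133,"z": 0.0,"wx": 0,"wy": 0,"wz": -5,"hand": 0},
    {"x": -0.33,"y": -0.159,"z": 0.02,"wx": 0,"wy": 0,"wz": -6.3,"hand": 0},
    {"x": -0.385,"y": -0.186,"z": 0.05,"wx": 0,"wy": 0,"wz": -6.3,"hand": 0},
    {"x": -0.44,"y": -0.212,"z": 0.08,"wx": 0,"wy": 0,"wz": -6.3,"hand": 0}
  ]
}}

```text
time: 1.1
tool_pos: [0.4904, 0.2141, 0.1514]
tool_rot: [3.141, 0.0, 3.029]
contact_force: [0.4, 0.2, 1.3]
opening: 0.0164
```

```bash
python3 -c "
from h import *
go([*P[0][:2],.066],np.pi-.1125);print(monitor.observe()['opening'])"
```

```text
delta mm [-68.8 -43.1  85.4] pos [0.4904 0.2141 0.1514] rot [3.1413 0.     3.0294] F [0.44 0.17 1.27] t 1.1
rotvec deg [0.02 0.   0.02]
0.01640407263928394
```

Call:
{"name": "move_arm", "arguments": {
  "deltas": [
    {"x": -0.04,"y": -0.025,"z": 0.0,"wx": 0,"wy": 0,"wz": 0,"hand": 0},
    {"x": -0.061,"y": -0.038,"z": 0.03,"wx": 0,"wy": 0,"wz": 0,"hand": 0},
    {"x": -0.061,"y": -0.038,"z": 0.06,"wx": 0,"wy": 0,"wz": 0,"hand": 0},
    {"x": -0.061,"y": -0.038,"z": 0.08,"wx": 0,"wy": 0,"wz": 0,"hand": 0},
    {"x": -0.061,"y": -0.038,"z": 0.08,"wx": 0,"wy": 0,"wz": 0,"hand": 0},
    {"x": -0.061,"y": -0.038,"z": 0.08,"wx": 0,"wy": 0,"wz": 0,"hand": 0},
    {"x": -0.061,"y": -0.038,"z": 0.08,"wx": 0,"wy": 0,"wz": 0,"hand": 0}
  ]
}}

```text
time: 1.98
tool_pos: [0.5462, 0.1712, 0.0734]
tool_rot: [3.141, 0.002, 3.03]
contact_force: [0.0, -0.5, -0.3]
opening: 0.0004
```

```bash
python3 -c "
from h import *
go([*P[0][:2],.066],np.pi-.1125);print(monitor.observe()['opening']);im=snap('scene','s1');cv2.imwrite('pics/s1c.png',cv2.resize(im[150:390,140:440],None,fx=2.3,fy=2.3)[:,:,::-1])"
```

```text
delta mm [-8.6 -6.8  7.4] pos [0.5462 0.1712 0.0734] rot [3.1409e+00 2.0000e-03 3.0300e+00] F [ 0.03 -0.54 -0.32] t 1.975
rotvec deg [0.04 0.11 0.05]
0.00039956998660761365
```

View pics/s1c.png

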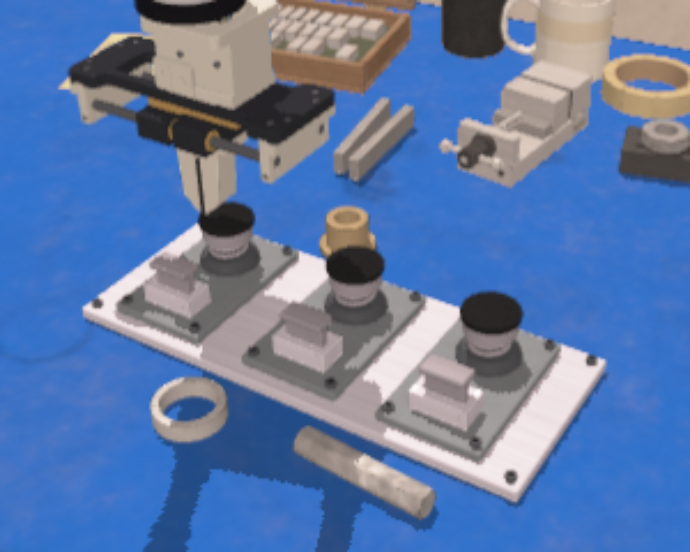

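```bash
cat >> h.py <<'E'
def proj(cam,X):
    p=viewer.camera_params(cam);K=np.array(p["camera_matrix"]);c=np.array(p["R"])@X+p["t"];s=c[:2]/c[2];s=s*(1+p["k1"]*(s@s));return K[:2,:2]@s+K[:2,2]
E
python3 -c "
from h import *
for X in P+T+[monitor.observe()['tool_pos']]: print(((proj('scene',X)-[140,150])*2.3).round(0))
print(monitor.observe()['tool_pos'],monitor.observe()['qvel'].round(3))"
```

```text
[227. 217.]
[355. 262.]
[491. 309.]
[174. 264.]
[306. 313.]
[447. 368.]
[211. 205.]
[0.54608466 0.17118375 0.07332833] [-0.001  0.004  0.005  0.001 -0.002 -0.001]
```

Call:
{"name": "move_arm", "arguments": {
  "deltas": [
    {"x": -0.0086,"y": -0.0068,"z": 0.006,"wx": 0,"wy": 0,"wz": 0,"hand": 0},
    {"x": -0.0086,"y": -0.0068,"z": 0.006,"wx": 0,"wy": 0,"wz": 0,"hand": 0},
    {"x": -0.0086,"y": -0.0068,"z": 0.006,"wx": 0,"wy": 0,"wz": 0,"hand": 0},
    {"x": -0.0086,"y": -0.0068,"z": 0.006,"wx": 0,"wy": 0,"wz": 0,"hand": 0}
  ]
}}

```text
time: 2.52
tool_pos: [0.5533, 0.1633, 0.0663]
tool_rot: [3.141, -0.0, 3.03]
contact_force: [-0.3, 0.2, 0.2]
opening: 0.0005
```

```bash
python3 -c "
from h import *
go([*P[0][:2],.055])"
```

```text
delta mm [-0.6  0.3 11.3] pos [0.5533 0.1633 0.0663] rot [ 3.1415 -0.      3.0297] F [-0.26  0.22  0.16] t 2.525
```

Press to about z = 54.5 mm.

Call:
{"name": "move_arm", "arguments": {
  "deltas": [
    {"x": 0,"y": 0,"z": 0.006,"wx": 0,"wy": 0,"wz": 0,"hand": 0},
    {"x": 0,"y": 0,"z": 0.009,"wx": 0,"wy": 0,"wz": 0,"hand": 0},
    {"x": 0,"y": 0,"z": 0.0115,"wx": 0,"wy": 0,"wz": 0,"hand": 0},
    {"x": 0,"y": 0,"z": 0.0115,"wx": 0,"wy": 0,"wz": 0,"hand": 0},
    {"x": 0,"y": 0,"z": 0.0115,"wx": 0,"wy": 0,"wz": 0,"hand": 0},
    {"x": 0,"y": 0,"z": 0.0115,"wx": 0,"wy": 0,"wz": 0,"hand": 0}
  ]
}}

```text
time: 3.28
tool_pos: [0.5534, 0.1634, 0.0556]
tool_rot: [3.141, 0.001, 3.03]
contact_force: [-2.4, 0.4, 8.6]
opening: 0.0005
```

```bash
python3 -c "
from h import *
go([*P[0][:2],.055]);go([*P[1][:2],.1])"
```

```text
delta mm [-0.5  0.2  0.6] pos [0.5534 0.1634 0.0556] rot [3.1413e+00 6.0000e-04 3.0299e+00] F [-2.42  0.38  8.61] t 3.275
delta mm [  -0.2 -118.3  -44.5] pos [0.5534 0.1634 0.0556] rot [3.1413e+00 6.0000e-04 3.0299e+00] F [-2.42  0.38  8.61] t 3.275
```

Call:
{"name": "move_arm", "arguments": {
  "deltas": [
    {"x": 0,"y": 0,"z": -0.03,"wx": 0,"wy": 0,"wz": 0,"hand": 0},
    {"x": 0,"y": -0.05,"z": -0.03,"wx": 0,"wy": 0,"wz": 0,"hand": 0},
    {"x": 0,"y": -0.1,"z": -0.03,"wx": 0,"wy": 0,"wz": 0,"hand": 0},
    {"x": 0,"y": -0.118,"z": -0.02,"wx": 0,"wy": 0,"wz": 0,"hand": 0},
    {"x": 0,"y": -0.118,"z": -0.011,"wx": 0,"wy": 0,"wz": 0,"hand": 0},
    {"x": 0,"y": -0.118,"z": -0.011,"wx": 0,"wy": 0,"wz": 0,"hand": 0},
    {"x": 0,"y": -0.118,"z": -0.011,"wx": 0,"wy": 0,"wz": 0,"hand": 0},
    {"x": 0,"y": -0.118,"z": -0.011,"wx": 0,"wy": 0,"wz": 0,"hand": 0}
  ]
}}

```text
time: 4.28
tool_pos: [0.5404, 0.0469, 0.0659]
tool_rot: [3.141, 0.001, 3.031]
contact_force: [0.5, -0.4, -0.8]
opening: 0.0005
```

```bash
python3 -c "
from h import *
go([*P[1][:2],.055])"
```

```text
delta mm [-0.1 -1.2 10.9] pos [0.5404 0.0469 0.0659] rot [3.1414e+00 5.0000e-04 3.0311e+00] F [ 0.55 -0.4  -0.83] t 4.275
```

Call:
{"name": "move_arm", "arguments": {
  "deltas": [
    {"x": 0,"y": 0,"z": 0.006,"wx": 0,"wy": 0,"wz": 0,"hand": 0},
    {"x": 0,"y": 0,"z": 0.009,"wx": 0,"wy": 0,"wz": 0,"hand": 0},
    {"x": 0,"y": 0,"z": 0.011,"wx": 0,"wy": 0,"wz": 0,"hand": 0},
    {"x": 0,"y": 0,"z": 0.011,"wx": 0,"wy": 0,"wz": 0,"hand": 0},
    {"x": 0,"y": 0,"z": 0.011,"wx": 0,"wy": 0,"wz": 0,"hand": 0},
    {"x": 0,"y": 0,"z": 0.011,"wx": 0,"wy": 0,"wz": 0,"hand": 0}
  ]
}}

```text
time: 5.03
tool_pos: [0.5402, 0.046, 0.0549]
tool_rot: [3.141, 0.0, 3.03]
contact_force: [-0.9, 0.7, 1.0]
opening: 0.0005
```

```bash
python3 -c "
from h import *
go([*P[1][:2],.055]);go([*P[2][:2],.1])"
```

```text
delta mm [-0.3 -0.3 -0.1] pos [0.5402 0.046  0.0549] rot [3.1414e+00 1.0000e-04 3.0297e+00] F [-0.87  0.73  1.  ] t 5.025
delta mm [  -0.4 -111.4  -45.1] pos [0.5402 0.046  0.0549] rot [3.1414e+00 1.0000e-04 3.0297e+00] F [-0.87  0.73  1.  ] t 5.025
```

Call:
{"name": "move_arm", "arguments": {
  "deltas": [
    {"x": 0,"y": 0,"z": 0.0015,"wx": 0,"wy": 0,"wz": 0,"hand": 0},
    {"x": 0,"y": 0,"z": 0.0015,"wx": 0,"wy": 0,"wz": 0,"hand": 0},
    {"x": 0,"y": 0,"z": 0.0015,"wx": 0,"wy": 0,"wz": 0,"hand": 0},
    {"x": 0,"y": 0,"z": 0.0015,"wx": 0,"wy": 0,"wz": 0,"hand": 0}
  ]
}}

```text
time: 5.52
tool_pos: [0.5402, 0.046, 0.0533]
tool_rot: [3.142, 0.0, 3.03]
contact_force: [-0.8, 1.5, 2.5]
opening: 0.0002
```

Call:
{"name": "move_arm", "arguments": {
  "deltas": [
    {"x": 0,"y": 0,"z": -0.03,"wx": 0,"wy": 0,"wz": 0,"hand": 0},
    {"x": 0,"y": -0.05,"z": -0.03,"wx": 0,"wy": 0,"wz": 0,"hand": 0},
    {"x": 0,"y": -0.1,"z": -0.03,"wx": 0,"wy": 0,"wz": 0,"hand": 0},
    {"x": 0,"y": -0.111,"z": -0.02,"wx": 0,"wy": 0,"wz": 0,"hand": 0},
    {"x": 0,"y": -0.111,"z": -0.0125,"wx": 0,"wy": 0,"wz": 0,"hand": 0},
    {"x": 0,"y": -0.111,"z": -0.0125,"wx": 0,"wy": 0,"wz": 0,"hand": 0},
    {"x": 0,"y": -0.111,"z": -0.0125,"wx": 0,"wy": 0,"wz": 0,"hand": 0},
    {"x": 0,"y": -0.111,"z": -0.0125,"wx": 0,"wy": 0,"wz": 0,"hand": 0}
  ]
}}

```text
time: 6.52
tool_pos: [0.528, -0.0636, 0.066]
tool_rot: [3.142, 0.0, 3.031]
contact_force: [-0.8, -0.4, -0.1]
opening: 0.0003
```

Call:
{"name": "move_arm", "arguments": {
  "deltas": [
    {"x": 0,"y": 0,"z": 0.006,"wx": 0,"wy": 0,"wz": 0,"hand": 0},
    {"x": 0,"y": 0,"z": 0.009,"wx": 0,"wy": 0,"wz": 0,"hand": 0},
    {"x": 0,"y": 0,"z": 0.011,"wx": 0,"wy": 0,"wz": 0,"hand": 0},
    {"x": 0,"y": 0,"z": 0.011,"wx": 0,"wy": 0,"wz": 0,"hand": 0},
    {"x": 0,"y": 0,"z": 0.011,"wx": 0,"wy": 0,"wz": 0,"hand": 0},
    {"x": 0,"y": 0,"z": 0.011,"wx": 0,"wy": 0,"wz": 0,"hand": 0}
  ]
}}

```text
time: 7.28
tool_pos: [0.5279, -0.0642, 0.055]
tool_rot: [3.141, 0.0, 3.03]
contact_force: [0.5, 2.7, 3.4]
opening: 0.0003
```

```bash
python3 -c "
from h import *
go([*P[2][:2],.055]);go([*T[1][:2],.054])"
```

```text
delta mm [-0.3 -0.5 -0. ] pos [ 0.5279 -0.0642  0.055 ] rot [3.1414e+00 5.0000e-04 3.0297e+00] F [0.54 2.75 3.35] t 7.275
delta mm [ 62.9 111.6   1. ] pos [ 0.5279 -0.0642  0.055 ] rot [3.1414e+00 5.0000e-04 3.0297e+00] F [0.54 2.75 3.35] t 7.275
```

Call:
{"name": "move_arm", "arguments": {
  "deltas": [
    {"x": 0,"y": 0,"z": 0.0015,"wx": 0,"wy": 0,"wz": 0,"hand": 0},
    {"x": 0,"y": 0,"z": 0.0015,"wx": 0,"wy": 0,"wz": 0,"hand": 0},
    {"x": 0,"y": 0,"z": 0.0015,"wx": 0,"wy": 0,"wz": 0,"hand": 0},
    {"x": 0,"y": 0,"z": 0.0015,"wx": 0,"wy": 0,"wz": 0,"hand": 0}
  ]
}}

```text
time: 7.78
tool_pos: [0.528, -0.0643, 0.0534]
tool_rot: [3.141, 0.0, 3.03]
contact_force: [0.3, 3.1, 5.7]
opening: 0.0004
```

Call:
{"name": "move_arm", "arguments": {
  "deltas": [
    {"x": 0,"y": 0,"z": 0.0015,"wx": 0,"wy": 0,"wz": 0,"hand": 0}
  ]
}}

```text
time: 7.9
tool_pos: [0.528, -0.0643, 0.052]
tool_rot: [3.141, 0.001, 3.03]
contact_force: [-0.1, 3.0, 6.4]
opening: 0.0002
```

Readings at about 55 mm were left 8.6 N, middle 1.0 N (2.5 N at 53 mm) and right 3.4 N (5.7 N at 53 mm), so the middle pad is softest. Moving to its tag.

Call:
{"name": "move_arm", "arguments": {
  "deltas": [
    {"x": 0,"y": 0,"z": -0.035,"wx": 0,"wy": 0,"wz": 0,"hand": 0},
    {"x": 0.02,"y": 0.04,"z": -0.035,"wx": 0,"wy": 0,"wz": 0,"hand": 0},
    {"x": 0.04,"y": 0.08,"z": -0.035,"wx": 0,"wy": 0,"wz": 0,"hand": 0},
    {"x": 0.063,"y": 0.112,"z": -0.035,"wx": 0,"wy": 0,"wz": 0,"hand": 0},
    {"x": 0.063,"y": 0.112,"z": -0.015,"wx": 0,"wy": 0,"wz": 0,"hand": 0},
    {"x": 0.063,"y": 0.112,"z": -0.01,"wx": 0,"wy": 0,"wz": 0,"hand": 0},
    {"x": 0.063,"y": 0.112,"z": -0.01,"wx": 0,"wy": 0,"wz": 0,"hand": 0},
    {"x": 0.063,"y": 0.112,"z": -0.01,"wx": 0,"wy": 0,"wz": 0,"hand": 0}
  ]
}}

```text
time: 8.9
tool_pos: [0.4782, 0.0535, 0.0621]
tool_rot: [-3.142, 0.001, 3.029]
contact_force: [-0.3, 0.5, -0.2]
opening: 0.0007
```

```bash
python3 -c "
from h import *
go([*T[1][:2],.039])
im=snap('scene','s2');cv2.imwrite('pics/s2c.png',cv2.resize(im[150:390,140:440],None,fx=2.3,fy=2.3)[:,:,::-1])"
```

```text
delta mm [ 0.3  0.2 23.1] pos [0.4782 0.0535 0.0621] rot [-3.1416e+00  6.0000e-04  3.0289e+00] F [-0.25  0.53 -0.2 ] t 8.9
```

View pics/s2c.png

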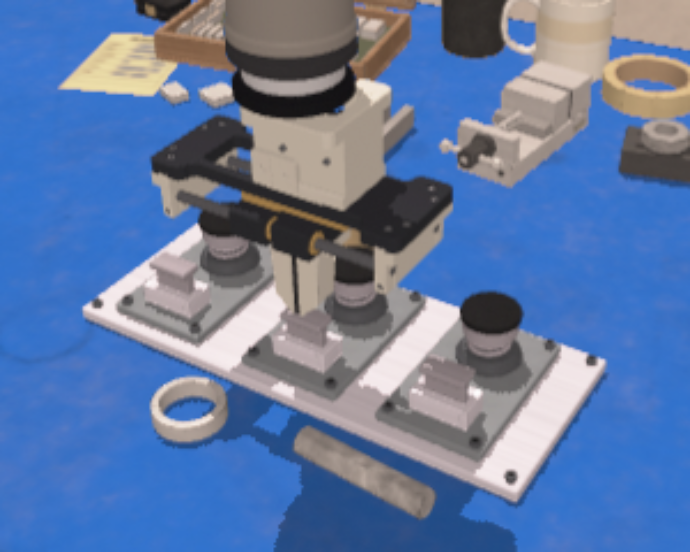

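Call:
{"name": "move_arm", "arguments": {
  "deltas": [
    {"x": 0,"y": 0,"z": 0.007,"wx": 0,"wy": 0,"wz": 0,"hand": 0},
    {"x": 0,"y": 0,"z": 0.012,"wx": 0,"wy": 0,"wz": 0,"hand": 0},
    {"x": 0,"y": 0,"z": 0.017,"wx": 0,"wy": 0,"wz": 0,"hand": 0},
    {"x": 0,"y": 0,"z": 0.021,"wx": 0,"wy": 0,"wz": 0,"hand": 0},
    {"x": 0,"y": 0,"z": 0.022,"wx": 0,"wy": 0,"wz": 0,"hand": 0},
    {"x": 0,"y": 0,"z": 0.0225,"wx": 0,"wy": 0,"wz": 0,"hand": 0},
    {"x": 0,"y": 0,"z": 0.0225,"wx": 0,"wy": 0,"wz": 0,"hand": 0}
  ]
}}

```text
time: 9.82
tool_pos: [0.478, 0.054, 0.0401]
tool_rot: [-3.142, 0.001, 3.03]
contact_force: [-1.3, -0.9, 11.2]
opening: 0.0008
```

Call:
{"name": "move_arm", "arguments": {
  "deltas": [
    {"x": 0,"y": 0,"z": -0.05,"wx": 0,"wy": 0,"wz": 0,"hand": 0},
    {"x": 0,"y": 0,"z": -0.1,"wx": 0,"wy": 0,"wz": 0,"hand": 0},
    {"x": 0,"y": 0.06,"z": -0.15,"wx": 0,"wy": 0,"wz": 0,"hand": 0},
    {"x": 0,"y": 0.11,"z": -0.18,"wx": 0,"wy": 0,"wz": 0,"hand": 0},
    {"x": 0,"y": 0.16,"z": -0.2,"wx": 0,"wy": 0,"wz": 0,"hand": 0},
    {"x": 0,"y": 0.2,"z": -0.2,"wx": 0,"wy": 0,"wz": 0,"hand": 0},
    {"x": 0,"y": 0.2,"z": -0.2,"wx": 0,"wy": 0,"wz": 0,"hand": 0},
    {"x": 0,"y": 0.2,"z": -0.2,"wx": 0,"wy": 0,"wz": 0,"hand": 0}
  ]
}}

```text
time: 10.82
tool_pos: [0.4994, 0.2523, 0.2384]
tool_rot: [-3.14, -0.002, 3.03]
contact_force: [1.0, 0.5, -0.1]
opening: 0.0006
```

```bash
python3 -c "
from h import *
im=snap('scene','s3');cv2.imwrite('pics/s3c.png',cv2.resize(im[150:390,140:440],None,fx=2.3,fy=2.3)[:,:,::-1])"
```

```text
(no output)
```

View pics/s3c.png

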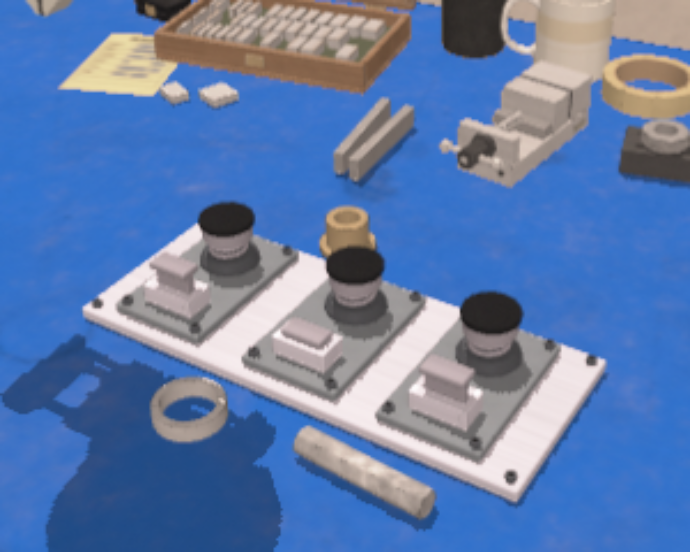

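The middle tag, at about (308,332), is down on its block. The left and right tags are up, the pads are free, the loose parts haven't moved, and the arm is clear.

```bash
python3 -c "
from h import *
print(robot.hand_in())"
```

```text
the job is handed in; nothing more can be done
None
```

I pressed the pads left, middle, right with the closed fingertips, found the middle one softest and pushed its tag fully down. The job is handed in; no verdict was reported.

- **Pad forces:** at about 55 mm height (roughly 5 mm down) the left pad gave 8.6 N, the middle 1.0 N and the right 3.4 N. The force readings scatter by up to about 1 N, so I pressed the middle and right pads further. At about 53 mm they gave 2.5 N and 5.7 N, in the same order.
- **Tag:** the middle tag stopped on its guide block at 40.1 mm with 11 N on it, which matches fully down.
- **Last check:** the final picture shows only the middle tag down, all pads free and the ring, bar and bush where they were. The arm is clear at z = 0.24 m. The job took about 11 s of the 48 s, and no check failed.

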